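# Label the filled tub with the two-stage press

### The job

Label the tub that is waiting in one of the two label presses: press the plunger on top of that press down to its halfway stop, pause there for a second so that the label can feed, then press it fully down to stamp, and let it spring back up. Do not press the empty press, and leave the tub standing where it is in its press.

Things in the scene. Friction and masses are not known exactly. Their poses are not given: they have to be found in the camera images.
- press_top (a point): Centre of the top of the loaded press's plunger, moves with it: flat round black cap, 42 mm wide, 18 thick, top 190 mm above the table at rest. Goes straight down, springs back: first 15 mm light (1.5 to 4 N), then the halfway stop, which yields only above 12 N; 15 mm more (12 to 16 N) to the hard bottom, 30 mm below rest. z is up.
- press: The press that holds the tub, fixed to the table. Origin: underside, below the plunger's axis; x points to its grey column, z up. Steel bed 215 x 170 x 12 mm; grey head 50 mm wide over the bed, top at 140 mm, 32 mm below the raised cap; white label roll 118 mm behind the plunger, top at 201 mm. A black stamp pad under the head meets the tub's lid at full press.
- spare_top (a point): The same point on the plunger of the other press, which is identical, also fixed to the table, but has no tub in it. It is not to be pressed.
- tub_lid (a point): Centre of the top of the tub's lid. White plastic food tub with white lid, 100 x 150 x 60 mm, standing loose on the bed of its press, about centred below the plunger, its ends sticking out left and right of the head. z is up, y is along the long side.

How it is judged:
By the outcome, as a careful person would: the job done as asked, in the order asked, and still so for the second after the job is handed in, with the robot touching nothing.
It also fails if it takes over 35 s, if anything falls off the work surface, if the arm or the gripper's body presses on something with over 40 N, if the wrist force passes 120 N, or if a joint passes its speed limit or range.

### The arm

A 7-joint arm with a two-finger parallel gripper is mounted at the origin on the work surface. World frame = base frame: x ahead of the robot, y to its left, z up, the work surface at z = 0. Lengths are in m, angles in rad, forces in N, time in s.
With the tool pointing down it reaches from about 0.425 to 0.875 m from the base axis. Payload 4.7 kg.
Tool frame: the origin (TCP) lies at the very end of the fingers, on their centre line; the grasp point (between the pads) lies 19 mm behind it (grip_point_offset is the distance from the TCP to the grasp point, in m); x points along the fingers, z is the direction in which the jaws open and shut, and the axes are right-handed (so a half turn about x gives the same grasp; the last joint's range is limited). The gripper opens to 87 mm and grips with 3 to 60 N. Pads are 19 mm wide; open, the fingers measure 117 mm over their backs; the gripper's body (75 mm by 190 mm) begins 51 mm behind the grasp point.
Start: joints at [-1.285, 0.321, -0.07, 1.45, 0.023, 1.371, -0.057], TCP at [0.175, 0.626, 0.223] pointing down, gripper open.
Joint ranges: [-2.86, 2.86], [-0.3, 2.09], [-1.38, 1.24], [0.06, 2.45], [-1.56, 4.7], [0.09, 2.05], [-2.69, 2.69]. Speed limits (rad/s): [2.57, 2.57, 3.14, 3.14, 3.14, 3.14, 3.14].

### API

Orientations are given as a rotation vector (axis times angle).
In Python, from bench import get_state, get_image, calibration, close_job, grip_point_offset gives the robot as it stands.
- The arm moves only by the tool play_rows, never from a script. Its argument "targets" is a list of rows, each an object with "claw": the closure, from 0 (fully open) to 1 (shut); "linear": the shift along the tool's x, y, z as a fraction of full scale, a list of three; "rotation": the turn, a rotation vector about the tool's x, y, z as a fraction of full scale, a list of three. In form: [{"claw": claw, "linear": [x, y, z], "rotation": [wx, wy, wz]}, ...]. A call has 1 to 10 rows; each row shifts and turns the pose as measured when the row begins, along the tool's axes as they then stand; what a row does not reach is not made up. Full scale, the value 1, is 2.5 cm for a shift and 90 degrees for a turn. A row lasts 1/12 s, in which the tool goes at most 41.7 mm and 7.16 degrees, less where a joint would pass 70% of its speed; a pose out of reach is approached as far as the arm can. A call with a number of a shift or a turn outside -1 to 1 is refused whole. A call with a gripper value outside its range is refused whole. The fingers move at their own pace and stop on an object; "newtons" is the grip in N (left out, the last holds). Time passes only in rows, so rows that do not move let the fingers close. It gives the time, the measured TCP pose, the force and the opening at its end, in the units of the state.
- get_state(): the state, without advancing time (a new reading comes with each control period).
- get_image(name): name is "side" or "top" or "wrist"; returns the picture (384x512x3 uint8, blue, green, red); there is no depth.
- calibration(name): a dict with "fx", "fy", "cx", "cy" (pixels), "rvec" (rotation vector, rad) and "tvec" (3), from world to camera coordinates, as OpenCV has them; the wrist camera has in their place "hand_eye" (4x4, takes a point from camera to tool coordinates, whose origin is the TCP and whose axes are the tool frame's). Camera axes: x right, y down, z forward; pixel columns grow to the right and rows downward; lengths in m; the calibration is good to about 2 mm. The wrist camera is an equidistant fisheye: a pixel r from the principal point sees the ray r / f radians off the axis. A picture is of the moment at which its call begins: read the wrist's pose just before it. calibration takes no time and is no camera call.
- close_job(): hands the job in, once; it reports no verdict.
The state is a dict: "time": time; "joint_positions": joint angles; "qd": joint speeds; "joint_torque": joint torques, N m; "position": TCP position; "tool_rot": TCP orientation; "ft_force": force on the tool from outside, world axes, zero at the start; "torque": the same for the moment, N m; "grip_width": opening from 0.0 (shut) to 1.0 (fully open).
Only numpy, scipy, OpenCV 4.12 (cv2) and the standard library are available. Lean on these libraries where they do the work, as an engineer would, in place of code of your own. Each camera call takes 0.05 s, during which the arm holds its last target. There are 200 camera calls.

## Working session

There is one attempt and no reset: what is moved stays moved. The work goes in short steps, Python scripts to look and compute and a tool call to move; the robot and the scene stay as the last step left them, time stands still between calls to the robot, and variables do not carry over. Pictures are saved under pics/ and viewed, about 8 in all and at most 12, crops included, and the job is handed in when it is done.

Besides the shell and the picture viewer there is one more tool, called after ">>>" in YAML: its name, and indented under it one key for each argument. play_rows: Moves the arm, as the interface text tells. Shift numbers are shares of 2.5 cm and turn numbers shares of 90 degrees, none past 1 either way. Its arguments: {"type":"object","properties":{"targets":{"type":"array"},"newtons":{"type":"number"}},"required":["targets"]}

```bash
mkdir -p pics; python3 - <<'E'
from bench import *
import cv2
s=get_state();print(s)
for n in("side","top"):
    im=get_image(n);cv2.imwrite(f"pics/{n}0.png",im);print(n,calibration(n))
print(calibration("wrist"))
E
```

```text
{'time': 0.0, 'joint_positions': array([-1.28489997,  0.32182768, -0.07007484,  1.45167556,  0.02263547,
        1.37077733, -0.05686161]), 'qd': array([-7.01325123e-06, -3.16638767e-05, -1.43699214e-03,  1.25869721e-03,
       -3.98489918e-05, -5.53986881e-04, -9.66569134e-04]), 'joint_torque': array([ 1.91862350e-04, -4.91281843e+01, -4.03685309e-01, -3.12534535e+01,
       -6.39386033e-02,  4.36688215e-02,  1.53227193e-04]), 'position': array([0.1744198 , 0.62559312, 0.22145812]), 'tool_rot': array([-1.00798736,  1.32704178,  1.00589858]), 'ft_force': array([-0.08541358, -0.31711702,  0.28460658]), 'torque': array([-0.0219293 ,  0.01855174,  0.00889694]), 'grip_width': 0.9953100946763939}
side {'fx': 412.58156343955477, 'fy': 412.58156343955477, 'cx': 260.22425787428097, 'cy': 198.1821894813636, 'rvec': array([ 0.65457953, -2.67123931,  1.06364941]), 'tvec': array([0.48239056, 0.25659662, 0.7581963 ])}
top {'fx': 355.26398952805647, 'fy': 355.26398952805647, 'cx': 259.2382013750304, 'cy': 195.04644646799994, 'rvec': array([ 1.96330218, -2.24865472,  0.24996526]), 'tvec': array([0.06249816, 0.57417108, 0.76182391])}
{'fx': 297.3186396354542, 'fy': 297.3186396354542, 'cx': 250.98031435866835, 'cy': 191.2027410059789, 'hand_eye': array([[ 1.38556156e-03, -2.48168213e-01,  9.68715964e-01,
        -1.61923661e-01],
       [-5.63361097e-04, -9.68716933e-01, -2.48167656e-01,
         6.71551297e-02],
       [ 9.99998881e-01, -2.01885324e-04, -1.48202526e-03,
         8.04838221e-04],
       [ 0.00000000e+00,  0.00000000e+00,  0.00000000e+00,
         1.00000000e+00]])}
```

View pics/top0.png

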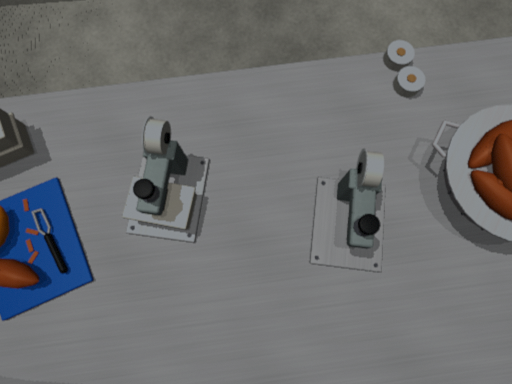

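View pics/side0.png

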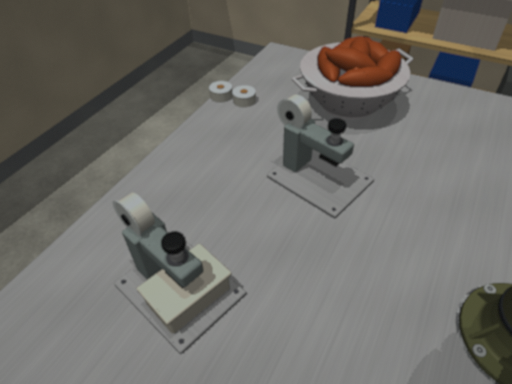

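The top view shows the loaded press at left, with its cap at about (144,188) and the tub below it. The empty press is at right, cap at about (368,224). In the side view the loaded cap is at about (174,240) and the spare at (337,126).

```bash
cat > h.py <<'E'
from bench import *
import numpy as np, cv2
from scipy.spatial.transform import Rotation as R
def ray(n,u,v):
    c=calibration(n);M=R.from_rotvec(c['rvec']).as_matrix()
    d=M.T@np.array([(u-c['cx'])/c['fx'],(v-c['cy'])/c['fy'],1]);return -M.T@c['tvec'],d
def at(n,u,v,z):
    o,d=ray(n,u,v);return (o+d*(z-o[2])/d[2]).round(4)
def proj(n,p):
    c=calibration(n);return cv2.projectPoints(np.array([p],float),c['rvec'],c['tvec'],np.array([[c['fx'],0,c['cx']],[0,c['fy'],c['cy']],[0,0,1]]),None)[0].ravel().round(1)
def wproj(p,s):
    c=calibration('wrist');T=R.from_rotvec(s['tool_rot']).as_matrix();q=T.T@(np.array(p)-s['position'])
    H=c['hand_eye'];q=H[:3,:3].T@(q-H[:3,3]);t=np.arctan2(np.hypot(q[0],q[1]),q[2]);a=np.arctan2(q[1],q[0])
    return np.array([c['cx']+c['fx']*t*np.cos(a),c['cy']+c['fy']*t*np.sin(a)]).round(1)
def wat(u,v,z,s):
    c=calibration('wrist');x,y=(u-c['cx'])/c['fx'],(v-c['cy'])/c['fy'];t=np.hypot(x,y)
    d=np.array([x/t*np.sin(t),y/t*np.sin(t),np.cos(t)]);H=c['hand_eye'];T=R.from_rotvec(s['tool_rot']).as_matrix()
    o=T@H[:3,3]+s['position'];d=T@H[:3,:3]@d;return (o+d*(z-o[2])/d[2]).round(4)
E
python3 - <<'E'
from h import *
print("cap top",at('top',144,187.5,.19),"side",at('side',174,240,.19))
print("spare",at('top',368,224,.19),at('side',337,125,.19))
print("roll",at('top',157,122,.19), "tub corners",[at('top',*p,.072) for p in((125,216),(189,229))])
print("bed corners",[at('top',*p,.012) for p in((128,234),(195,241),(209,157),(316,177),(384,270),(311,262))])
s=get_state();print(R.from_rotvec(s['tool_rot']).as_matrix().round(3)); print(proj('side',s['position']),proj('top',s['position']))
a=cv2.imread('pics/top0.png')[110:250,100:220];b=cv2.imread('pics/side0.png')[180:350,100:260]
a=cv2.resize(a,(360,420),interpolation=2);b=cv2.resize(b,(395,420),interpolation=2)
cv2.imwrite('pics/crop.png',np.hstack([a,b]))
w=get_image('wrist');cv2.imwrite('pics/w0.png',w)
E
```

```text
cap top [0.5949 0.2112 0.19  ] side [0.5911 0.2153 0.19  ]
spare [ 0.4643 -0.2115  0.19  ] [ 0.4623 -0.2059  0.19  ]
roll [0.7301 0.1758 0.19  ] tub corners [array([0.5684, 0.2934, 0.072 ]), array([0.5192, 0.1521, 0.072 ])]
bed corners [array([0.5362, 0.31  , 0.012 ]), array([0.4976, 0.1512, 0.012 ]), array([0.7041, 0.0958, 0.012 ]), array([ 0.6157, -0.1641,  0.012 ]), array([ 0.3694, -0.2845,  0.012 ]), array([ 0.411 , -0.1168,  0.012 ])]
[[-0.    -0.963  0.268]
 [-0.002  0.268  0.963]
 [-1.    -0.    -0.002]]
[308.4 866.9] [-105.8  471. ]
```

View pics/crop.png

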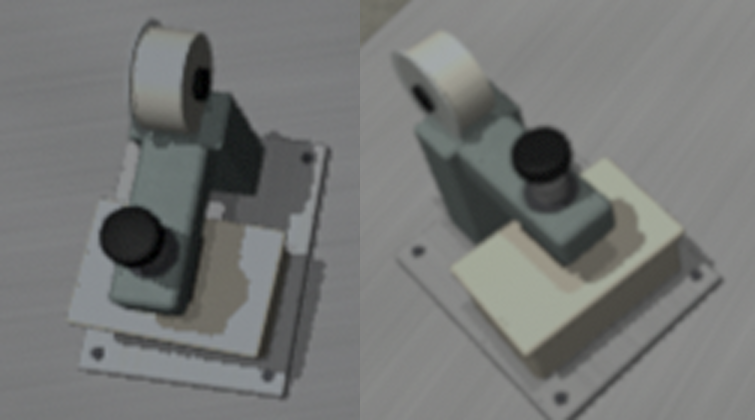

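View pics/w0.png

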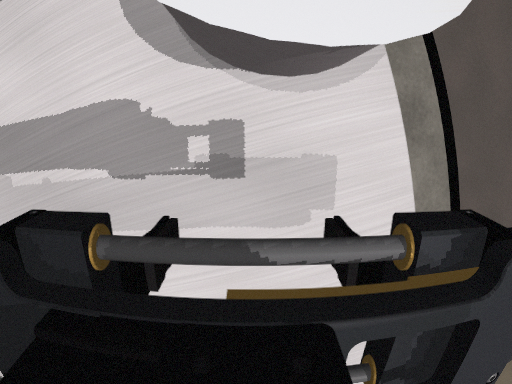

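The crop confirms the cap centre: top (144,188), side (173,241). Both views put it near (0.593, 0.213), with the press x axis at about -15°. The wrist view doesn't show the press yet. The jaw axis is already square to the press, so I keep the orientation, shut the fingers and travel above.

>>> play_rows:
  targets:
    - {"claw": 1,"linear": [-0.6,-0.5,-0.28],"rotation": [0,0,0]}
    - {"claw": 1,"linear": [-0.6,-1,-0.55],"rotation": [0,0,0]}
    - {"claw": 1,"linear": [-0.6,-1,-0.55],"rotation": [0,0,0]}
    - {"claw": 1,"linear": [0,-1,-0.55],"rotation": [0,0,0]}
    - {"claw": 1,"linear": [0,-1,-0.55],"rotation": [0,0,0]}
    - {"claw": 1,"linear": [0,-1,-0.55],"rotation": [0,0,0]}
    - {"claw": 1,"linear": [0,-1,-0.55],"rotation": [0,0,0]}
    - {"claw": 1,"linear": [0,-1,-0.55],"rotation": [0,0,0]}
    - {"claw": 1,"linear": [0,-1,-0.55],"rotation": [0,0,0]}
    - {"claw": 1,"linear": [0,-1,-0.55],"rotation": [0,0,0]}
  newtons: 20

```text
time: 0.98
position: [0.3754, 0.4258, 0.2767]
tool_rot: [-1.014, 1.321, 1.015]
ft_force: [0.9, 0.3, 0.2]
grip_width: 0.322
```

>>> play_rows:
  targets:
    - {"claw": 1,"linear": [0,-1,-0.55],"rotation": [0,0,0]}
    - {"claw": 1,"linear": [0,-1,-0.55],"rotation": [0,0,0]}
    - {"claw": 1,"linear": [0,-1,-0.55],"rotation": [0,0,0]}
    - {"claw": 1,"linear": [0,-1,-0.55],"rotation": [0,0,0]}
    - {"claw": 1,"linear": [0,-1,-0.55],"rotation": [0,0,0]}
    - {"claw": 1,"linear": [0,-1,-0.55],"rotation": [0,0,0]}
    - {"claw": 1,"linear": [0,-1,-0.55],"rotation": [0,0,0]}
    - {"claw": 1,"linear": [0,-0.8,-0.45],"rotation": [0,0,0]}
    - {"claw": 1,"linear": [0,-0.3,-0.2],"rotation": [0,0,0]}
    - {"claw": 1,"linear": [0,0,0],"rotation": [0,0,0]}

```text
time: 1.82
position: [0.5569, 0.2346, 0.2896]
tool_rot: [-1.0, 1.32, 0.995]
ft_force: [-0.2, -0.3, 0.2]
grip_width: 0.006
```

```bash
python3 - <<'E'
from h import *
s=get_state();T=R.from_rotvec(s['tool_rot']).as_matrix();print(s['position'],s['grip_width'],s['ft_force']);print(T.round(3))
print("rows to go (x25mm)",T.T@(np.array([.593,.213,.20])-s['position'])/.025)
w=get_image('wrist');print(wproj([.593,.213,.19],s))
cv2.imwrite('pics/w1.png',w)
E
```

```text
[0.55686109 0.23456729 0.28960807] 0.005736638860274707 [-0.20156653 -0.28760487  0.24492583]
[[ 0.01  -0.96   0.278]
 [ 0.003  0.278  0.96 ]
 [-1.    -0.008  0.005]]
rows to go (x25mm) [ 3.59539256 -1.59859224 -0.44597871]
[238.8 232. ]
```

View pics/w1.png

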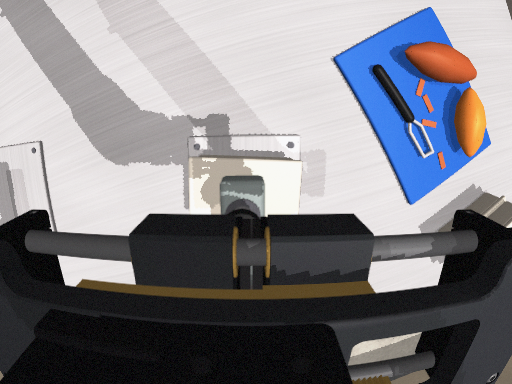

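The wrist view shows the tub and the grey head, with the cap at about (242,215) partly behind the fingers. The prediction was (239,232), so laterally it agrees. I move over it to about 15 mm above.

>>> play_rows:
  targets:
    - {"claw": 1,"linear": [0,-0.8,-0.2],"rotation": [0,0,0]}
    - {"claw": 1,"linear": [0.6,-0.8,-0.2],"rotation": [0,0,0]}
    - {"claw": 1,"linear": [0.8,0,0],"rotation": [0,0,0]}
    - {"claw": 1,"linear": [0.8,0,0],"rotation": [0,0,0]}
    - {"claw": 1,"linear": [0.6,0,0],"rotation": [0,0,0]}
    - {"claw": 1,"linear": [0.2,0,0],"rotation": [0,0,0]}
    - {"claw": 1,"linear": [0,0,0],"rotation": [0,0,0]}

```text
time: 2.45
position: [0.5862, 0.2287, 0.2163]
tool_rot: [-1.005, 1.307, 1.017]
ft_force: [-0.8, 0.0, 0.9]
grip_width: 0.003
```

```bash
python3 - <<'E'
from h import *
s=get_state();T=R.from_rotvec(s['tool_rot']).as_matrix();print(s['position'],s['ft_force']);print(T.round(3))
print("rows to go (x25mm)",T.T@(np.array([.593,.213,.19])-s['position'])/.025)
ims=[]
for n in('top','side'):
    u,v=proj(n,s['position']);print(n,u,v,proj(n,[.593,.213,.19]));u,v=int(u),int(v)
    c=get_image(n)[v-50:v+50,u-45:u+45];print(u-45,v-50);ims.append(cv2.resize(c,None,fx=4,fy=4,interpolation=2))
cv2.imwrite('pics/c2.png',np.hstack(ims))
E
```

```text
[0.58617683 0.22868686 0.21633617] [-0.7864624   0.04427195  0.90136356]
[[ 0.008 -0.966  0.26 ]
 [ 0.015  0.26   0.965]
 [-1.    -0.004  0.016]]
rows to go (x25mm) [ 1.04631419 -0.42279686 -0.55175415]
top 130.6 189.8 [143.1 188.6]
85 139
side 168.8 236.9 [173.9 238.6]
123 186
```

View pics/c2.png

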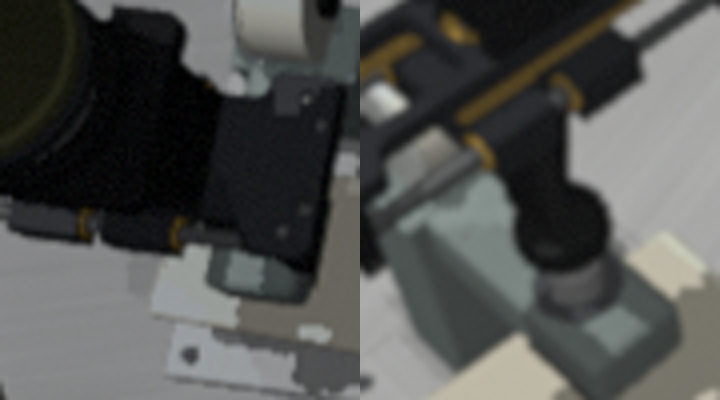

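The side crop shows the closed fingertips in front of and above the cap, about 17 mm off to the left as the numbers say. The top view is hidden by the gripper. I correct sideways.

>>> play_rows:
  targets:
    - {"claw": 1,"linear": [0,-0.25,-0.3],"rotation": [0,0,0]}
    - {"claw": 1,"linear": [0.1,-0.2,-0.3],"rotation": [0,0,0]}
    - {"claw": 1,"linear": [0.2,0,0],"rotation": [0,0,0]}
    - {"claw": 1,"linear": [0,0,0],"rotation": [0,0,0]}

```text
time: 2.88
position: [0.5962, 0.2115, 0.2142]
tool_rot: [-1.007, 1.297, 1.015]
ft_force: [-0.4, 0.5, -1.3]
grip_width: 0.006
```

```bash
python3 - <<'E'
from h import *
s=get_state();T=R.from_rotvec(s['tool_rot']).as_matrix();print(s['position'],s['ft_force']);print(T.round(3))
print("rows to go (x25mm)",T.T@(np.array([.593,.213,.19])-s['position'])/.025)
ims=[]
n='side'
u,v=proj(n,s['position']);print(n,u,v);u,v=int(u),int(v)
c=get_image(n)[v-50:v+50,u-45:u+45];print(u-45,v-50);ims.append(cv2.resize(c,None,fx=4,fy=4,interpolation=2))
c=get_image('wrist')[150:250,190:290];ims.append(cv2.resize(c,None,fx=4,fy=4,interpolation=2))
print(wproj([.593,.213,.19],s),wproj(s['position'],s))
cv2.imwrite('pics/c3.png',np.hstack(ims))
E
```

```text
[0.59615933 0.21145751 0.21418678] [-0.38823715  0.51390109 -1.30216596]
[[ 0.016 -0.966  0.258]
 [ 0.018  0.258  0.966]
 [-1.    -0.011  0.022]]
rows to go (x25mm) [0.96628926 0.14842481 0.0057489 ]
side 170.4 228.1
125 178
[250.4 214.3] [250.1 233.5]
```

View pics/c3.png

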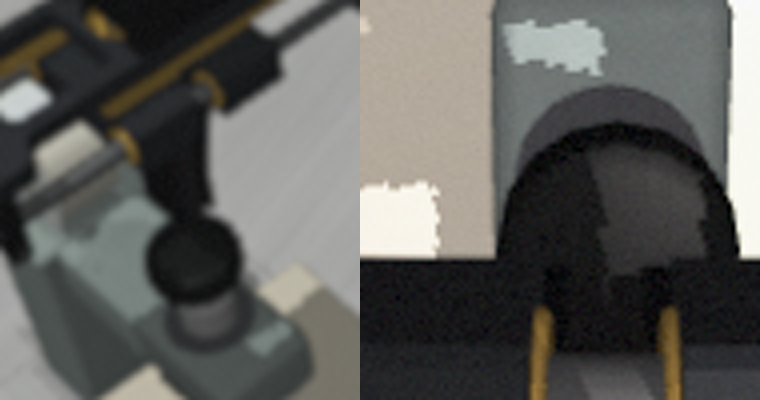

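The wrist crop shows the cap centred at column 254 with its front edge at row about 181. The side crop shows the fingertips just above the rear part of the cap. I check the fore-aft position from that front edge.

```bash
python3 - <<'E'
from h import *
s=get_state();T=R.from_rotvec(s['tool_rot']).as_matrix()
e=wat(254,181,.19,s);c=e+.021*np.array([.966,-.259,0]);print(e,c,T.T@(c-s['position'])/.025)
E
```

```text
[0.5723 0.221  0.19  ] [0.592586 0.215561 0.19    ] [0.99546333 0.20613868 0.0984573 ]
```

The edge puts the cap centre at (0.5926, 0.2155), which agrees with the earlier estimate. I centre on it, level the tool a touch and approach.

>>> play_rows:
  targets:
    - {"claw": 1,"linear": [0.2,0.18,0.05],"rotation": [0,0.014,0.007]}
    - {"claw": 1,"linear": [0.3,0,0],"rotation": [0,0,0]}
    - {"claw": 1,"linear": [0.1,0,0],"rotation": [0,0,0]}
    - {"claw": 1,"linear": [0,0,0],"rotation": [0,0,0]}

```text
time: 3.32
position: [0.5921, 0.2151, 0.1987]
tool_rot: [-1.016, 1.322, 1.015]
ft_force: [-0.2, -1.0, -0.5]
grip_width: 0.009
```

```bash
python3 - <<'E'
from h import *
s=get_state();T=R.from_rotvec(s['tool_rot']).as_matrix();print(s['time'],s['position'],s['ft_force'],T[:,0])
print(T.T@(np.array([.5926,.215,.19])-s['position'])/.025)
E
```

```text
3.3167 [0.59209454 0.21508993 0.19867922] [-0.20949393 -0.97056612 -0.4609017 ] [-7.87396865e-04 -9.41390367e-04 -9.99999247e-01]
[ 0.34715597 -0.02064274  0.00211578]
```

Aligned within 1 mm and 9 mm above the cap. I go down gently.

>>> play_rows:
  targets:
    - {"claw": 1,"linear": [0.2,0,0],"rotation": [0,0,0]}
    - {"claw": 1,"linear": [0.15,0,0],"rotation": [0,0,0]}
    - {"claw": 1,"linear": [0.15,0,0],"rotation": [0,0,0]}
    - {"claw": 1,"linear": [0.15,0,0],"rotation": [0,0,0]}

```text
time: 3.65
position: [0.5921, 0.2156, 0.1817]
tool_rot: [-1.016, 1.322, 1.016]
ft_force: [-0.9, 0.1, 3.3]
grip_width: 0.004
```

>>> play_rows:
  targets:
    - {"claw": 1,"linear": [0.1,0,0],"rotation": [0,0,0]}
    - {"claw": 1,"linear": [0.08,0,0],"rotation": [0,0,0]}
    - {"claw": 1,"linear": [0,0,0],"rotation": [0,0,0]}

```text
time: 3.9
position: [0.5921, 0.2156, 0.1771]
tool_rot: [-1.016, 1.321, 1.016]
ft_force: [-1.0, -0.7, 4.2]
grip_width: 0.005
```

>>> play_rows:
  targets:
    - {"claw": 1,"linear": [0.08,0,0],"rotation": [0,0,0]}
    - {"claw": 1,"linear": [0.06,0,0],"rotation": [0,0,0]}

```text
time: 4.07
position: [0.5922, 0.2157, 0.1754]
tool_rot: [-1.016, 1.32, 1.016]
ft_force: [-3.8, -1.6, 12.2]
grip_width: 0.003
```

The stop has been reached (z 0.175, force up). I hold with zero rows, one at a time at first, to see what the force does.

>>> play_rows:
  targets:
    - {"claw": 1,"linear": [0,0,0],"rotation": [0,0,0]}

```text
time: 4.15
position: [0.5921, 0.2156, 0.176]
tool_rot: [-1.015, 1.32, 1.016]
ft_force: [-2.0, -0.6, 4.9]
grip_width: 0.002
```

>>> play_rows:
  targets:
    - {"claw": 1,"linear": [0.03,0,0],"rotation": [0,0,0]}

```text
time: 4.23
position: [0.5921, 0.2156, 0.1758]
tool_rot: [-1.015, 1.32, 1.016]
ft_force: [-1.2, -0.4, 4.7]
grip_width: -0.001
```

>>> play_rows:
  targets:
    - {"claw": 1,"linear": [0.04,0,0],"rotation": [0,0,0]}

```text
time: 4.32
position: [0.5922, 0.2157, 0.1754]
tool_rot: [-1.015, 1.319, 1.016]
ft_force: [-3.7, -1.1, 9.0]
grip_width: 0.01
```

>>> play_rows:
  targets:
    - {"claw": 1,"linear": [0.03,0,0],"rotation": [0,0,0]}
    - {"claw": 1,"linear": [0.03,0,0],"rotation": [0,0,0]}

```text
time: 4.48
position: [0.5921, 0.2156, 0.1754]
tool_rot: [-1.015, 1.318, 1.016]
ft_force: [-2.7, -1.1, 7.3]
grip_width: 0.004
```

Steady at the stop at about 7–9 N. I keep this for well over a second.

>>> play_rows:
  targets:
    - {"claw": 1,"linear": [0.03,0,0],"rotation": [0,0,0]}
    - {"claw": 1,"linear": [0.03,0,0],"rotation": [0,0,0]}
    - {"claw": 1,"linear": [0.03,0,0],"rotation": [0,0,0]}
    - {"claw": 1,"linear": [0.03,0,0],"rotation": [0,0,0]}
    - {"claw": 1,"linear": [0.03,0,0],"rotation": [0,0,0]}
    - {"claw": 1,"linear": [0.03,0,0],"rotation": [0,0,0]}

```text
time: 4.98
position: [0.5922, 0.2156, 0.1754]
tool_rot: [-1.013, 1.316, 1.016]
ft_force: [-2.0, -0.7, 6.8]
grip_width: 0.006
```

>>> play_rows:
  targets:
    - {"claw": 1,"linear": [0.03,0,0],"rotation": [0,0,0]}
    - {"claw": 1,"linear": [0.03,0,0],"rotation": [0,0,0]}
    - {"claw": 1,"linear": [0.03,0,0],"rotation": [0,0,0]}
    - {"claw": 1,"linear": [0.03,0,0],"rotation": [0,0,0]}
    - {"claw": 1,"linear": [0.03,0,0],"rotation": [0,0,0]}
    - {"claw": 1,"linear": [0.03,0,0],"rotation": [0,0,0]}
    - {"claw": 1,"linear": [0.03,0,0],"rotation": [0,0,0]}

```text
time: 5.57
position: [0.5922, 0.2157, 0.1755]
tool_rot: [-1.012, 1.313, 1.016]
ft_force: [-2.0, -0.8, 7.1]
grip_width: 0.006
```

Held 1.25 s firmly at the stop. Now the full press.

>>> play_rows:
  targets:
    - {"claw": 1,"linear": [0.2,0,0],"rotation": [0,0,0]}
    - {"claw": 1,"linear": [0.2,0,0],"rotation": [0,0,0]}
    - {"claw": 1,"linear": [0.2,0,0],"rotation": [0,0,0]}

```text
time: 5.82
position: [0.5923, 0.2157, 0.1663]
tool_rot: [-1.011, 1.311, 1.017]
ft_force: [-5.8, -1.8, 15.2]
grip_width: 0.006
```

>>> play_rows:
  targets:
    - {"claw": 1,"linear": [0.17,0,0],"rotation": [0,0,0]}
    - {"claw": 1,"linear": [0.15,0,0],"rotation": [0,0,0]}
    - {"claw": 1,"linear": [0.12,0,0],"rotation": [0,0,0]}

```text
time: 6.07
position: [0.5923, 0.2157, 0.1619]
tool_rot: [-1.009, 1.308, 1.017]
ft_force: [-6.3, -1.5, 15.4]
grip_width: 0.003
```

>>> play_rows:
  targets:
    - {"claw": 1,"linear": [0.13,0,0],"rotation": [0,0,0]}
    - {"claw": 1,"linear": [0.13,0,0],"rotation": [0,0,0]}

```text
time: 6.23
position: [0.5923, 0.2157, 0.1605]
tool_rot: [-1.008, 1.306, 1.017]
ft_force: [-8.0, -1.2, 16.0]
grip_width: 0.006
```

>>> play_rows:
  targets:
    - {"claw": 1,"linear": [0.14,0,0],"rotation": [0,0,0]}
    - {"claw": 1,"linear": [0.14,0,0],"rotation": [0,0,0]}

```text
time: 6.4
position: [0.5924, 0.2157, 0.1602]
tool_rot: [-1.007, 1.304, 1.018]
ft_force: [-8.7, -3.5, 20.7]
grip_width: 0.004
```

Force is past 16 N at z 0.160, which is the hard bottom. One firm touch more, then up.

>>> play_rows:
  targets:
    - {"claw": 1,"linear": [0.18,0,0],"rotation": [0,0,0]}
    - {"claw": 1,"linear": [0.18,0,0],"rotation": [0,0,0]}

```text
time: 6.57
position: [0.5924, 0.2158, 0.1602]
tool_rot: [-1.005, 1.3, 1.019]
ft_force: [-11.1, -3.8, 25.4]
grip_width: 0.004
```

The position didn't change as the force rose to 25 N, so this is the bottom. I let it rise smoothly and retract.

>>> play_rows:
  targets:
    - {"claw": 1,"linear": [-0.2,0,0],"rotation": [0,0,0]}
    - {"claw": 1,"linear": [-0.3,0,0],"rotation": [0,0,0]}
    - {"claw": 1,"linear": [-0.4,0,0],"rotation": [0,0,0]}
    - {"claw": 1,"linear": [-0.5,0,0],"rotation": [0,0,0]}
    - {"claw": 1,"linear": [-0.7,0,0],"rotation": [0,0,0]}
    - {"claw": 1,"linear": [-0.9,0,0],"rotation": [0,0,0]}
    - {"claw": 1,"linear": [-0.9,0,0],"rotation": [0,0,0]}
    - {"claw": 1,"linear": [-0.6,0.5,0.5],"rotation": [0,0,0]}
    - {"claw": 1,"linear": [0,1,0.6],"rotation": [0,0,0]}
    - {"claw": 1,"linear": [0,1,0.6],"rotation": [0,0,0]}

```text
time: 7.4
position: [0.5467, 0.2636, 0.2813]
tool_rot: [-0.998, 1.303, 1.001]
ft_force: [-0.5, 0.3, -0.2]
grip_width: 0.003
```

>>> play_rows:
  targets:
    - {"claw": 1,"linear": [0,1,0.6],"rotation": [0,0,0]}
    - {"claw": 1,"linear": [0,1,0.6],"rotation": [0,0,0]}
    - {"claw": 1,"linear": [0,1,0.6],"rotation": [0,0,0]}
    - {"claw": 1,"linear": [0,1,0.6],"rotation": [0,0,0]}
    - {"claw": 1,"linear": [0,1,0.6],"rotation": [0,0,0]}
    - {"claw": 1,"linear": [0,1,0.6],"rotation": [0,0,0]}
    - {"claw": 1,"linear": [0,0.5,0.3],"rotation": [0,0,0]}
    - {"claw": 1,"linear": [0,0,0],"rotation": [0,0,0]}
    - {"claw": 1,"linear": [0,0,0],"rotation": [0,0,0]}

```text
time: 8.15
position: [0.4064, 0.4126, 0.2777]
tool_rot: [-1.005, 1.302, 1.007]
ft_force: [-0.7, -1.0, 0.9]
grip_width: 0.005
```

```bash
python3 - <<'E'
from h import *
s=get_state();print(s['time'],s['position'],s['ft_force'])
t=get_image('top');d=get_image('side');cv2.imwrite('pics/top9.png',t)
a=cv2.resize(t[110:250,100:220],(360,420),interpolation=2);b=cv2.resize(d[180:350,100:260],(395,420),interpolation=2)
cv2.imwrite('pics/crop9.png',np.hstack([a,b]))
E
```

```text
8.15 [0.40638763 0.41264695 0.2776666 ] [-0.71129525 -0.95454508  0.89380312]
```

View pics/crop9.png

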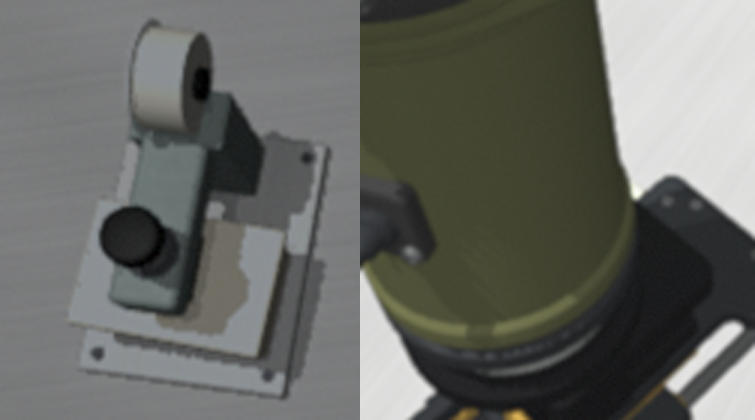

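The top crop matches the first one: the cap is back up at (132,235) in the crop and the tub is unmoved. The side view is blocked by the arm. The arm is clear of everything, so I hand in.

```bash
python3 - <<'E'
from bench import *
print(close_job())
E
```

```text
the job is handed in; nothing more can be done
None
```

I labelled the tub in the loaded press (the one to the robot's left) and handed the job in at about 8.3 s. The interface gave no verdict.

- **Halfway stop:** I pressed with shut fingertips to z ≈ 0.1755 m and held there about 1.25 s at 7–9 N. The force touched 12.2 N, just over the 12 N yield point, on first reaching the stop. The plunger stayed at the stop and I eased off at once.
- **Full press:** I went on to the hard bottom at z ≈ 0.160 m. The position stayed put while the force rose from 21 to 25 N, which confirms it was the bottom.
- **Release:** I let the plunger spring back and moved the arm well clear.

**Last checks:** the final top view shows the cap back up and the tub where it started. The force on the tool was about zero. The final side view was blocked by the arm, so only the top view confirms this. I never went near the empty press. I saw no label or stamp directly; that part rests on the positions and forces above.

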